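# Close up the carved panel

## Robot

A 6-joint arm with a two-finger parallel gripper is mounted at the origin on the work surface. World frame = base frame: x ahead of the robot, y to its left, z up, the work surface at z = 0. Lengths are in m, angles in rad, forces in N, time in s.
With the tool pointing down it reaches from about 0.25 to 0.725 m from the base axis. Payload 4 kg.
Tool frame: the origin (TCP) lies midway between the tips of the shut fingers; the grasp point (between the pads) lies 19 mm behind it; z points along the fingers, y is the direction in which the jaws open and shut (so a half turn about z gives the same grasp; the last joint's range is limited). The gripper opens to 85 mm and grips with 20 to 120 N. Pads are 22 mm wide; open, the fingers measure 114 mm over their backs; the gripper's body (76 mm by 85 mm) begins 54 mm behind the grasp point. The pads swing forward as they close: fully open they stand 13 mm farther back than shut.
Start: joints at [-1.343, 0.241, 0.005, 1.335, 0, 1.571], TCP at [0.113, -0.487, 0.231] pointing down, gripper open.
Joint ranges: [-2.72, 2.72], [-1.05, 1.87], [-1.09, 1.28], [-1.99, 2.15], [-1.42, 1.44], [-3.14, 3.14]. Speed limits (rad/s): [2.79, 2.79, 3.14, 3.14, 3.14, 3.14].

## Interface

Orientations are given as a unit quaternion [x, y, z, w].
In Python, from workcell import get_obs, camera, camera_model, job_done, masks_of gives the robot as it stands.
- The arm moves only by the tool jog_arm, never from a script. Its argument "deltas" is a list that holds one entry, the list of rows, each a list of 7 numbers: the shift along the tool's x, y, z in mm, then the turn, a rotation vector about the tool's x, y, z in degrees, then the finger opening in mm, from 0 to 85.4. A call has 1 to 5 rows; each row shifts and turns the pose as measured when the row begins, along the tool's axes as they then stand; what a row does not reach is not made up. A row lasts 1/10 s, in which the tool goes at most 50 mm and 8.59 degrees, less where a joint would pass 70% of its speed; a pose out of reach is approached as far as the arm can. A call with a gripper value outside its range is refused whole. The fingers move at their own pace and stop on an object; the grip force is fixed at half the most. Time passes only in rows, so rows that do not move let the fingers close. It gives the time, the measured TCP pose, the force and the opening at its end, in the units of the state.
- get_obs(): the state, without advancing time (a new reading comes with each control period).
- camera(name): name is "scene" or "top" or "wrist"; returns the picture (400x640x3 uint8, red, green, blue); there is no depth.
- camera_model(name): a dict with "fovy" (degrees; the focal length in pixels is half the picture's height over the tangent of half this angle, whatever the lens; pixels are square), "cx", "cy" (the principal point, pixels), "pose" (4x4, takes a point from camera to world coordinates); the wrist camera has in their place "T_tool_cam" (4x4, takes a point from camera to tool coordinates, whose origin is the TCP and whose axes are the flange's). Camera axes: x right, y down, z forward; pixel columns grow to the right and rows downward; lengths in m; the calibration is good to about 2 mm. A picture is of the moment at which its call begins: read the wrist's pose just before it. camera_model takes no time and is no camera call.
- job_done(): hands the job in, once; it reports no verdict.
Trained networks look in the newest picture that a camera, given by its name, has taken for a name from the list of things; names that differ only in an ending like _2 or _b are one class to them, and where a whole thing is asked for, a point or a joint stands for the part that bears it (a point fixed in the world has none). Each returns a list of dicts, best first, with "conf" (0 to 1); they miss things now and then, are a little off and sometimes report something else, mostly with a low value. They report only what shows in the picture. A call takes as long as a camera call.
- masks_of(target, camera): "pixels" (400x640 bool, what is visible of it) and "at" ([column, row] in pixels, amid what is visible of it).
The state is a dict: "clock": time; "joint_pos": joint angles; "joint_vel": joint speeds; "tau": joint torques, N m; "eef_pos": TCP position; "tool_rot": TCP orientation; "ft_force": force on the tool from outside, world axes, zero at the start; "ft_torque": the same for the moment, N m; "grip_width": finger opening in m.
Only numpy, scipy, OpenCV 4.12 (cv2) and the standard library are available. Lean on these libraries where they do the work, as an engineer would, in place of code of your own. Each camera call takes 0.05 s, during which the arm holds its last target. There are 200 camera calls.

## Task

Push the loose carved plank across the assembly board with your fingertips until its long far edge is closed up all along against the clamped carved plank and its left end is against the end stop, then leave it lying flat there. Only push it, do not pick it up, and leave everything else standing where it is.

Things in the scene. Friction and masses are not known exactly. Their poses are not given: they have to be found in the camera images.
- board: Assembly board fixed to the bench: pale plywood base 300 (x) x 460 (y) x 12 mm thick. Origin at the centre of its underside, x away from the robot, y to the left; upper surface at z = 12 mm. A brown wooden fence is fixed along its far edge (x = 120 to 150 mm, full length, top at z = 44 mm).
- clamped_plank (a point): Centre of the top face of the clamped plank: dark carved wood, 80 (x) x 240 (y) x 22 mm, fixed on the board against fence and end stop (board frame x = 40 to 120, y = -80 to 160, top at z = 34 mm), held by two small steel toggle clamps at y = -35 and 115 mm that stand up to z = 72 mm at x = 90 to 190.
- end_stop (a point): Middle of the upper inner edge of the end stop: a brown wooden bar fixed along the left side of the board (board frame x = -120 to 120, y = 160 to 190, top at z = 38 mm). Its inner face looks to -y.
- seat_corner (a point): Point on the board's upper surface in the corner between the near long edge of the clamped plank and the inner face of the end stop (board frame x = 40, y = 160, z = 12 mm); axes parallel to the board's. The loose plank's far left lower corner belongs here. The clamped plank's near edge runs from here 240 mm along -y, the stop's face 160 mm along -x.
- plank: The loose plank: dark carved wood, 70 (x) x 240 (y) x 22 mm thick, about 0.24 kg, lying flat on the plywood nearer the robot than the clamped plank; slides at a push of 1 to 4 N. Origin at the centre of its underside; x across it to its far long edge, y along it to its left end, z up. The carving is relief of at most 2 mm, smooth to the touch.
- plank_far_left (a point): Lower corner of the loose plank where the far long edge meets the left end (plank frame x = 35, y = 120, z = 0 mm).
- plank_far_right (a point): Lower corner of the loose plank where the far long edge meets the right end (plank frame x = 35, y = -120, z = 0 mm).
- wax_tin: Bystander: round aluminium wax tin, 45 mm diameter, 34 mm high, standing on the board near its near left corner, close to the end stop and the loose plank. Origin at the centre of its underside.
- wedge: Bystander: pale wooden block 30 x 45 x 20 mm high lying on the board to the right of the clamped plank. Origin at the centre of its underside.
- turned_knob: Bystander: turned brown wooden knob, 38 mm widest, 46 mm high, standing on the bench in front of the board's left half. Origin at the centre of its underside.
- brush: Bystander: brush with brown handle lying on the bench to the right of the board, 180 mm long along its x. Origin at its underside.
- scraper: Bystander: flat scraper with dark handle lying on the bench to the right of the board, 200 mm long along its x. Origin at its underside.
- jar: Bystander: amber glass jar with steel cap, 72 mm diameter, 90 mm high, on the bench left of the board. Origin at the centre of its underside.
- varnish_can: Bystander: steel can with paper band, 84 mm diameter, 110 mm high, on the bench left of the board. Origin at the centre of its underside.

How it is judged:
At the end, for the whole second after the job is handed in: The loose plank's far edge is within 3 mm of the clamped plank at both its ends, its left end is within 3 mm of the end stop, and it lies flat on the board (within 3 mm and 0.04 rad), at rest (x of plank_far_left in the frame of seat_corner between -0.003 and 0.003 m and x of plank_far_right in the frame of seat_corner between -0.003 and 0.003 m and y of plank_far_left in the frame of seat_corner between -0.003 and 0.003 m and z of plank_far_left in the frame of seat_corner between -0.003 and 0.003 m and angle between plank's own z axis and vertical below 0.04 rad and linear speed of plank below 0.01 m/s); the robot touches nothing.
It fails at once if the loose plank is lifted more than 10 mm off the board or tipped more than 0.2 rad (z of plank in the frame of seat_corner above 0.01 m or angle between plank's own z axis and vertical above 0.2 rad).
It fails at once if a bystander is moved more than 20 mm (distance of any of wax_tin, wedge, turned_knob, brush, scraper, jar, varnish_can from where it was at the start of the episode above 0.02 m).
It fails at once if a standing bystander is tipped over (angle between any of wax_tin, turned_knob, jar, varnish_can's own z axis and vertical above 0.5 rad).
It also fails if it takes over 64 s, if anything falls off the work surface, if the arm or the gripper's body presses on something with over 40 N, if the wrist force passes 120 N, or if a joint passes its speed limit or range.

## Working session

There is one attempt and no reset: what is moved stays moved. The work goes in short steps, Python scripts to look and compute and a tool call to move; the robot and the scene stay as the last step left them, time stands still between calls to the robot, and variables do not carry over. Pictures are saved under pics/ and viewed, about 8 in all and at most 12, crops included, and the job is handed in when it is done.

Besides the shell and the picture viewer there is one more tool, called after "Emit:" by a JSON object that holds its "fn" and its "kwargs". jog_arm: Moves the arm, as the interface text tells. Its arguments: {"type":"object","properties":{"deltas":{"type":"array"}},"required":["deltas"]}

```bash
mkdir -p pics; python3 - <<'E'
from workcell import *
import cv2,numpy as np
o=get_obs();print(o['clock'],o['eef_pos'],o['tool_rot'],o['ft_force'])
for n in ["top","scene"]:
    im=camera(n);cv2.imwrite(f'pics/{n}0.png',im[:,:,::-1])
    m=camera_model(n);print(n,m)
    for t in ["plank","clamped_plank","wax_tin","wedge","turned_knob","end_stop","board"]:
        r=masks_of(t,n)
        print(t,[(round(d['conf'],2),d['at'],int(d['pixels'].sum()),cv2.minAreaRect(np.argwhere(d['pixels'])[:,::-1].astype(np.float32))) for d in r[:2]])
E
```

```text
0.0 [ 0.11277132 -0.48645232  0.23042179] [ 9.93519580e-01  1.13656296e-01 -1.16357534e-04 -1.03732938e-03] [ 1.24794944 -0.03563386 -0.11936443]
top {'fovy': 51.33695139904807, 'cx': 318.1951322864893, 'cy': 197.73316006908104, 'pose': array([[ 0.02485555, -0.99442667,  0.10245875,  0.43365706],
       [-0.99964069, -0.02575215, -0.00743722,  0.03030059],
       [ 0.01003431, -0.10223708, -0.99470945,  1.10503625],
       [ 0.        ,  0.        ,  0.        ,  1.        ]])}
plank [(0.73, [352.1, 192.6], 2587, ((354.47540283203125, 194.23069763183594), (93.24437713623047, 28.730350494384766), 6.088527679443359))]
clamped_plank [(0.83, [321.6, 165.8], 17171, ((328.2508544921875, 164.53335571289062), (175.3600616455078, 132.50479125976562), 1.697156310081482)), (0.56, [355.8, 194.4], 2533, ((354.89990234375, 194.17190551757812), (92.89857482910156, 27.564844131469727), 7.001267433166504))]
wax_tin [(0.7, [276.7, 216.9], 256, ((278.0, 217.0), (18.0, 16.0), 90.0)), (0.3, [355.0, 193.6], 2534, ((354.8111572265625, 194.27894592285156), (92.77503967285156, 27.644222259521484), 6.88172340
[... 1146 characters left out ...]
2], 339, ((295.46002197265625, 281.22003173828125), (15.800002098083496, 23.0), 36.86989974975586))]
clamped_plank [(0.72, [337.7, 237.3], 16844, ((333.35296630859375, 227.58822631835938), (119.70600891113281, 209.91427612304688), 59.03623962402344))]
wax_tin [(0.54, [336.4, 168.8], 308, ((339.0, 167.0), (20.0, 16.0), 90.0))]
wedge [(0.55, [292.2, 280.9], 337, ((295.5384521484375, 280.6922912597656), (15.531606674194336, 23.297409057617188), 33.690067291259766))]
turned_knob [(0.76, [329.9, 144.6], 176, ((329.5, 146.5), (17.0, 11.0), 90.0))]
end_stop []
board [(0.59, [335.4, 236.8], 16813, ((333.29412841796875, 227.8235626220703), (119.36302185058594, 208.5422821044922), 59.03623962402344))]
```

```bash
python3 - <<'E'
import cv2
a=cv2.imread('pics/top0.png')[80:280,210:430];cv2.imwrite('pics/top0c.png',cv2.resize(a,None,fx=3,fy=3,interpolation=cv2.INTER_CUBIC)[:600])
E
```

```text
(no output)
```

View pics/top0c.png

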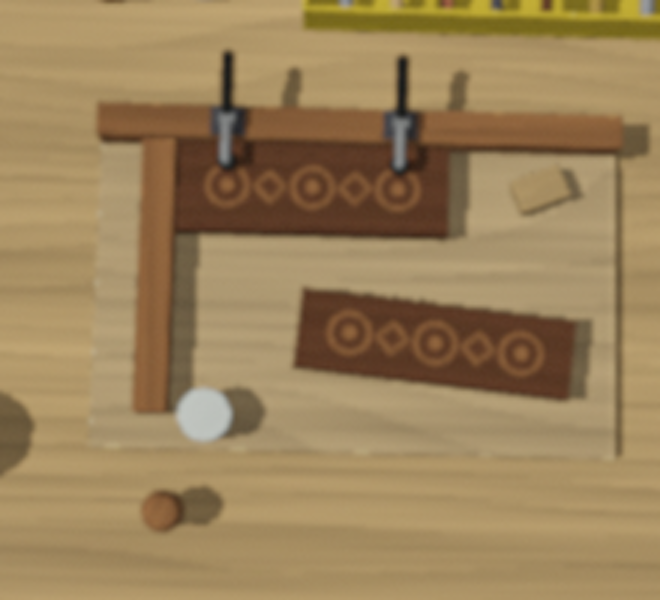

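The crop of the top view (3x, offset 210,80) shows the clamped plank's near edge from (176,232) to (447,237). The loose plank's corners are at (303,289), (575,320), (568,400) and (295,367), so its right end lies nearer the robot. The tin is at (204,414), left of it and close to the stop's near end.

```bash
cat > h.py <<'E'
import numpy as np,cv2
from workcell import *
def ray(n,px,z,pose=None):
    m=camera_model(n);f=200/np.tan(np.radians(m['fovy']/2))
    P=m['pose'] if pose is None else pose
    px=np.atleast_2d(px).astype(float)
    d=np.c_[(px[:,0]-m['cx'])/f,(px[:,1]-m['cy'])/f,np.ones(len(px))]@P[:3,:3].T
    return P[:3,3]+d*((np.reshape(z,(-1,1))-P[2,3])/d[:,2:])
def rigid(A,B): # 2D: B = R A + t
    a,b=A.mean(0),B.mean(0);H=(A-a).T@(B-b);th=np.arctan2(H[0,1]-H[1,0],H[0,0]+H[1,1])
    R=np.array([[np.cos(th),-np.sin(th)],[np.sin(th),np.cos(th)]]);return th,R,b-R@a
E
python3 - <<'E'
from h import *
np.set_printoptions(precision=4,suppress=True)
c=lambda *p:np.array(p)/3+[210-.33,80-.33]
bp=c((176,232),(447,237),(617,455),(90,443),(620,150))
bz=[.034,.034,.012,.012,.044]
B=np.array([(40,160),(40,-80),(-150,-230),(-150,230),(120,-230)])/1e3
W=ray('top',bp,bz)[:,:2]
th,R,t=rigid(B,W);print('board',th,t,'res mm',1e3*(W-(B@R.T+t)))
L=np.array([(35,120),(35,-120),(-35,-120),(-35,120)])/1e3
Wp=ray('top',c((303,289),(575,320),(568,400),(295,367)),.034)[:,:2]
tp,Rp,t2=rigid(L,Wp);print('plank',tp,t2,1e3*(Wp-(L@Rp.T+t2)),'\nin board',(t2-t)@R*1e3,np.degrees(tp-th))
print('corners in board',1e3*((L@Rp.T+t2)-t)@R)
for n,p,z in [('tin',(204,414),.046),('knob',(161,510),.04),('wedge',(542,190),.032)]:
    w=ray('top',c(p),z)[0,:2];print(n,w,(w-t)@R*1e3)
print('seat',R@[.04,.16]+t)
E
```

```text
board 0.004433760879933254 [ 0.6104 -0.0029] res mm [[-2.1926 -2.2192]
 [-1.335   1.7418]
 [ 2.8211 -1.4335]
 [ 3.745  -0.8557]
 [-3.0384  2.7666]]
plank -0.09059561760497163 [ 0.5554 -0.0722] [[-0.8395 -0.8751]
 [-0.0424  1.8053]
 [ 0.0678  1.2038]
 [ 0.8141 -2.1341]] 
in board [-55.2742 -69.0595] -5.44478231693636
corners in board [[  -9.0457   47.0781]
 [ -31.8185 -191.8391]
 [-101.5026 -185.197 ]
 [ -78.7299   53.7201]]
tin [0.4891 0.1242] [-120.6799  127.5826]
knob [0.4073 0.1582] [-202.3007  161.9676]
wedge [ 0.6939 -0.164 ] [  82.807  -161.4473]
seat [0.6497 0.1573]
```

Emit:
{"fn": "jog_arm", "kwargs": {"deltas": [[[0,0,0,0,0,6.4,60],[0,0,0,0,0,6.4,60],[30,-34,0,0,0,0,60],[30,-34,0,0,0,0,60],[30,-34,0,0,0,0,60]]]}}

```text
clock: 1.3
eef_pos: [0.203, -0.3875, 0.2306]
tool_rot: [1.0, -0.008, 0.0, 0.001]
ft_force: [0.9, -0.0, 0.6]
grip_width: 0.0598
```

Emit:
{"fn": "jog_arm", "kwargs": {"deltas": [[[30,-34,0,0,0,0,60],[30,-34,0,0,0,0,60],[30,-34,0,0,0,0,60],[30,-34,0,0,0,0,60],[30,-34,0,0,0,0,60]]]}}

```text
clock: 1.8
eef_pos: [0.3607, -0.2135, 0.2313]
tool_rot: [1.0, -0.01, 0.002, 0.003]
ft_force: [1.1, -0.9, 0.6]
grip_width: 0.06
```

Emit:
{"fn": "jog_arm", "kwargs": {"deltas": [[[27,-35,0,0,0,-1.4,60],[27,-35,0,0,0,0,60],[27,-35,0,0,0,0,60],[27,-35,0,0,0,0,60],[0,0,40,0,0,0,60]]]}}

```text
clock: 2.3
eef_pos: [0.481, -0.0637, 0.1966]
tool_rot: [1.0, 0.007, 0.011, 0.004]
ft_force: [0.6, -1.0, -1.3]
grip_width: 0.0596
```

```bash
python3 - <<'E'
from h import *
from scipy.spatial.transform import Rotation as Ro
o=get_obs();print(o['eef_pos'],o['tool_rot'],o['clock'])
T=np.eye(4);T[:3,:3]=Ro.from_quat(o['tool_rot']).as_matrix();T[:3,3]=o['eef_pos']
np.save('w1.npy',T@camera_model('wrist')['T_tool_cam'])
cv2.imwrite('pics/w1.png',camera('wrist')[:,:,::-1])
E
```

```text
[ 0.48099305 -0.06372412  0.19658668] [0.99991261 0.00656365 0.0108238  0.00381296] 2.3
```

View pics/w1.png

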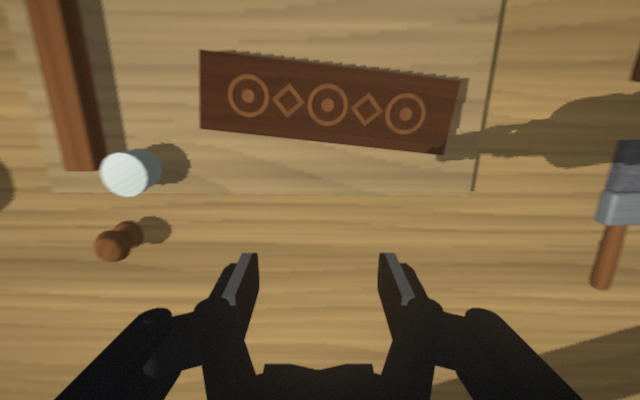

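The wrist view shows the plank's near edge from (200,128) to (445,154), with the tin at (130,174) and clear floor under the fingers. I'll check the edge position from this view.

```bash
python3 - <<'E'
from h import *
P=np.load('w1.npy')
print(ray('wrist',[(200,50),(466,79),(445,154),(200,128)],.034,P).round(4))
print(ray('wrist',[(130,174)],.046,P).round(4))
E
```

```text
[[ 0.6015  0.0408  0.034 ]
 [ 0.5805 -0.2003  0.034 ]
 [ 0.5112 -0.1905  0.034 ]
 [ 0.5335  0.0478  0.034 ]]
[[0.4905 0.1149 0.046 ]]
```

Emit:
{"fn": "jog_arm", "kwargs": {"deltas": [[[-6,11,0,0.4,-1.2,0.5,60],[0,0,45,0,0,0,60],[0,0,45,0,0,0,60],[0,0,40,0,0,0,60],[0,0,0,0,0,0,60]]]}}

```text
clock: 2.85
eef_pos: [0.4644, -0.081, 0.0577]
tool_rot: [1.0, -0.002, -0.01, 0.0]
ft_force: [-1.1, -1.0, 0.6]
grip_width: 0.0599
```

Emit:
{"fn": "jog_arm", "kwargs": {"deltas": [[[8,-4,20,0,1,-0.4,60],[0,0,15,0,0,0,60],[0,0,6,0,0,0,60],[0,0,0,0,0,0,60]]]}}

```text
clock: 3.25
eef_pos: [0.4773, -0.0831, 0.0243]
tool_rot: [1.0, -0.002, 0.004, 0.001]
ft_force: [-0.7, 0.2, -0.2]
grip_width: 0.0599
```

Emit:
{"fn": "jog_arm", "kwargs": {"deltas": [[[0,-3,8,0,-0.3,-0.4,60],[10,0,0,0,0,0,60],[10,0,0,0,0,0,60],[10,0,0,0,0,0,60],[0,0,0,0,0,0,60]]]}}

```text
clock: 3.75
eef_pos: [0.5127, -0.0816, 0.0215]
tool_rot: [1.0, 0.001, 0.005, 0.002]
ft_force: [-0.4, -0.0, -0.8]
grip_width: 0.0602
```

Emit:
{"fn": "jog_arm", "kwargs": {"deltas": [[[-12,0,0,0,-0.5,0,60],[-8,0,0,0,0,0,60],[0,0,6,0,0,0,60],[0,0,3,0,0,0,60],[0,0,0,0,0,0,60]]]}}

```text
clock: 4.25
eef_pos: [0.4893, -0.0812, 0.0115]
tool_rot: [1.0, 0.001, -0.001, 0.002]
ft_force: [-1.2, 1.0, -0.7]
grip_width: 0.0597
```

```bash
python3 - <<'E'
from h import *
from scipy.spatial.transform import Rotation as Ro
o=get_obs();print(o['eef_pos'],o['tool_rot'],o['ft_force'])
cv2.imwrite('pics/w2.png',camera('wrist')[:,:,::-1])
E
```

```text
[ 0.48925898 -0.08119653  0.01151988] [ 9.99997495e-01  7.68858175e-04 -1.23711959e-03  1.69958762e-03] [-1.249905    1.00386314 -0.71203073]
```

View pics/w2.png

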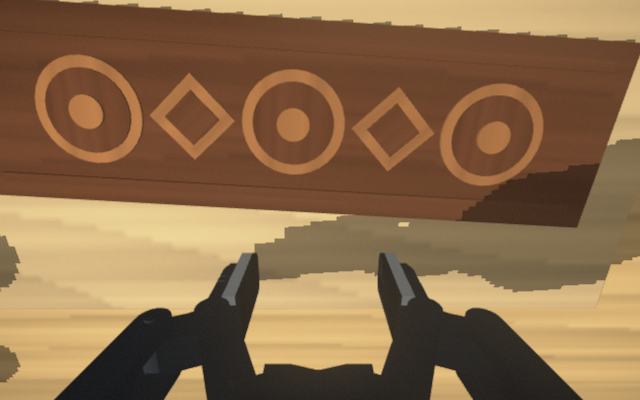

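Emit:
{"fn": "jog_arm", "kwargs": {"deltas": [[[10,0,0,0,0,0,60],[10,0,0,0,0,0,60],[10,0,0,0,0,0,60],[8,0,0,0,0,0,60],[6,0,0,0,0,0,60]]]}}

```text
clock: 4.8
eef_pos: [0.5352, -0.0813, 0.0112]
tool_rot: [1.0, 0.001, -0.003, 0.002]
ft_force: [-3.1, 0.1, 2.5]
grip_width: 0.0603
```

Emit:
{"fn": "jog_arm", "kwargs": {"deltas": [[[6,0,0,0,0,0,60],[6,0,0,0,0,0,60],[6,0,0,0,0,0,60],[5,0,0,0,0,0,60],[3,0,0,0,0,0,60]]]}}

```text
clock: 5.3
eef_pos: [0.5622, -0.0809, 0.0107]
tool_rot: [1.0, 0.001, -0.005, 0.002]
ft_force: [-4.4, -0.3, 3.5]
grip_width: 0.0601
```

Emit:
{"fn": "jog_arm", "kwargs": {"deltas": [[[3,0,0,0,0.3,0,60],[3,0,0,0,0,0,60],[2,0,0,0,0,0,60]]]}}

```text
clock: 5.6
eef_pos: [0.5699, -0.0808, 0.0105]
tool_rot: [1.0, 0.001, -0.003, 0.002]
ft_force: [-7.3, 0.4, 5.0]
grip_width: 0.06
```

```bash
python3 - <<'E'
from h import *
o=get_obs();print(o['eef_pos'],o['tool_rot'],o['ft_force'])
cv2.imwrite('pics/w3.png',camera('wrist')[:,:,::-1])
E
```

```text
[ 0.56987264 -0.08083766  0.01048713] [ 9.99993768e-01  8.60424432e-04 -3.06054236e-03  1.53523138e-03] [-7.27451412  0.43598193  5.02120675]
```

View pics/w3.png

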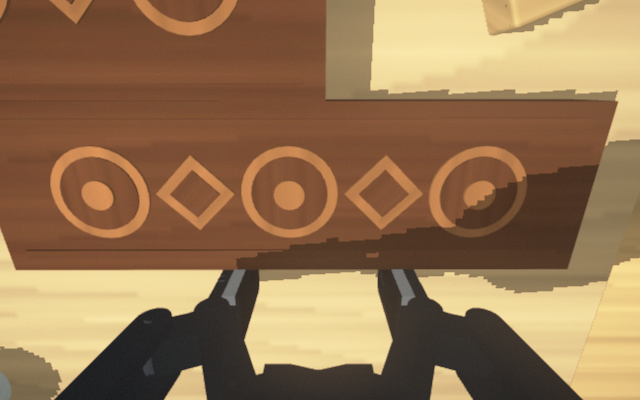

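The wrist view shows the plank's far edge closed along the clamped plank, with no gap at row 100. The plank sits about 106 mm short of the stop. Next I'll go round to its right end with the fingers shut.

Emit:
{"fn": "jog_arm", "kwargs": {"deltas": [[[-12,0,-2,0,0,0,60],[0,0,-40,0,0,0,30],[0,0,-30,0,0,0,0],[10,40,0,0,0,0,0],[15,40,0,0,0,0,0]]]}}

```text
clock: 6.15
eef_pos: [0.5882, -0.1575, 0.0852]
tool_rot: [1.0, 0.005, 0.001, 0.001]
ft_force: [0.7, 0.4, 0.1]
grip_width: 0.0018
```

Emit:
{"fn": "jog_arm", "kwargs": {"deltas": [[[15,40,0,0,0,0,0],[15,25,0,0,0,0,0],[0,0,0,0,0,0,0]]]}}

```text
clock: 6.45
eef_pos: [0.6266, -0.2308, 0.0881]
tool_rot: [1.0, 0.003, 0.009, 0.004]
ft_force: [0.3, -0.3, -0.8]
grip_width: -0.0
```

Emit:
{"fn": "jog_arm", "kwargs": {"deltas": [[[-13,3,0,0.4,-1,0,0],[0,0,30,0,0,0,0],[0,0,20,0,0,0,0],[0,0,10,0,0,0,0],[0,0,0,0,0,0,0]]]}}

```text
clock: 6.95
eef_pos: [0.6124, -0.2326, 0.0271]
tool_rot: [1.0, 0.004, 0.0, -0.0]
ft_force: [-0.7, 0.5, -0.8]
grip_width: 0.0
```

Emit:
{"fn": "jog_arm", "kwargs": {"deltas": [[[0,0,5,0,0,0,0],[0,-10,0,0,0,0,0],[0,-10,0,0,0,0,0],[0,-10,0,0,0,0,0],[0,0,0,0,0,0,0]]]}}

```text
clock: 7.45
eef_pos: [0.6136, -0.1992, 0.0253]
tool_rot: [1.0, 0.005, 0.002, 0.001]
ft_force: [-0.4, 1.0, -0.6]
grip_width: -0.0001
```

Emit:
{"fn": "jog_arm", "kwargs": {"deltas": [[[0,0,5,0,0,0.3,0],[0,-6,0,0,0,0,0],[0,-6,0,0,0,0,0],[0,-6,0,0,0,0,0],[0,-6,0,0,0,0,0]]]}}

```text
clock: 7.95
eef_pos: [0.6154, -0.1772, 0.0222]
tool_rot: [1.0, 0.001, 0.005, 0.004]
ft_force: [-0.1, -2.7, 1.1]
grip_width: 0.0
```

Emit:
{"fn": "jog_arm", "kwargs": {"deltas": [[[-1,-8,0,0,-0.5,0,0],[0,-8,0,0,0,0,0],[0,-8,0,0,0,0,0],[0,-8,0,0,0,0,0],[0,-8,0,0,0,0,0]]]}}

```text
clock: 8.45
eef_pos: [0.6146, -0.1343, 0.0222]
tool_rot: [1.0, 0.0, 0.0, 0.005]
ft_force: [0.5, -2.4, 1.3]
grip_width: -0.0005
```

```bash
python3 - <<'E'
from h import *
o=get_obs();print(o['eef_pos'],o['tool_rot'],o['ft_force'])
a=camera('top')[:,:,::-1][80:280,210:430];cv2.imwrite('pics/t2.png',cv2.resize(a,None,fx=3,fy=3,interpolation=cv2.INTER_CUBIC))
E
```

```text
[ 0.61456025 -0.13427917  0.02217538] [9.99988969e-01 4.95783203e-04 3.20031852e-04 4.65969401e-03] [ 0.46434006 -2.38820905  1.33302665]
```

View pics/t2.png

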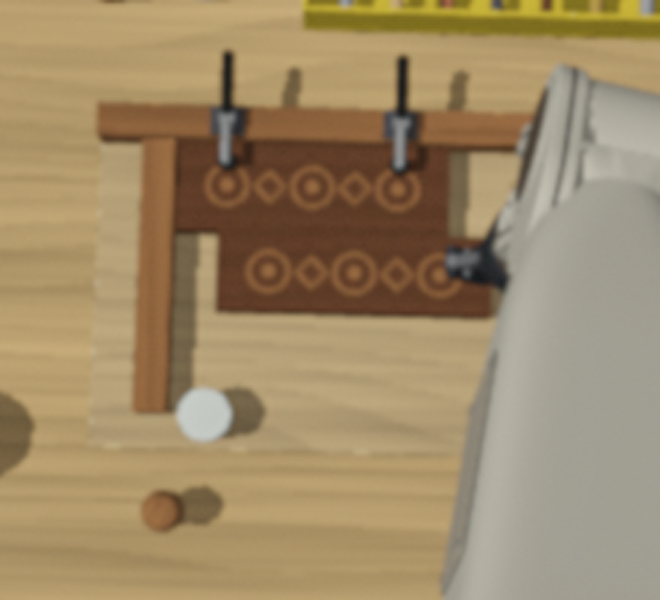

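The plank is still tight against the clamped one. Its left end at crop column 218 and the stop at 174 leave about 39 mm to go. The tin hasn't moved.

Emit:
{"fn": "jog_arm", "kwargs": {"deltas": [[[0,-8,0,0.5,0,0,0],[0,-8,0,0,0,0,0],[0,-7,0,0,0,0,0],[0,-5,0,0,0,0,0],[0,-4,0,0,0,0,0]]]}}

```text
clock: 9.0
eef_pos: [0.6141, -0.0977, 0.0219]
tool_rot: [1.0, 0.001, -0.0, -0.001]
ft_force: [-0.3, -3.2, 0.7]
grip_width: 0.0002
```

Emit:
{"fn": "jog_arm", "kwargs": {"deltas": [[[0,-3,0,0,0,0,0],[0,-3,0,0,0,0,0],[0,-2,0,0,0,0,0]]]}}

```text
clock: 9.3
eef_pos: [0.6145, -0.0966, 0.0222]
tool_rot: [1.0, -0.001, 0.0, 0.007]
ft_force: [-0.0, -6.6, 1.7]
grip_width: 0.0001
```

Emit:
{"fn": "jog_arm", "kwargs": {"deltas": [[[0,-5,0,0.5,0,0,0],[0,-5,0,0,0,0,0]]]}}

```text
clock: 9.5
eef_pos: [0.6146, -0.0964, 0.0223]
tool_rot: [1.0, -0.005, 0.0, 0.013]
ft_force: [-0.7, -14.4, -0.2]
grip_width: -0.0004
```

Force rose to 14 N without motion, so the plank is against the stop. I'll back off and do a final press on the near edge.

Emit:
{"fn": "jog_arm", "kwargs": {"deltas": [[[0,15,0,0,0,0,0],[0,5,-40,1,0,-0.8,0],[0,0,-25,0,0,0,30],[-35,-20,0,0,0,0,60],[-30,-20,0,0,0,0,60]]]}}

```text
clock: 10.0
eef_pos: [0.5502, -0.0763, 0.0874]
tool_rot: [1.0, 0.001, 0.0, -0.001]
ft_force: [0.1, 1.5, -0.3]
grip_width: 0.0431
```

Emit:
{"fn": "jog_arm", "kwargs": {"deltas": [[[-5,-40,0,0,0,0,60],[0,-40,0,0,0,0,60],[0,-30,0,0,0,0,60],[0,0,0,0,0,0,60]]]}}

```text
clock: 10.4
eef_pos: [0.5396, 0.0226, 0.0881]
tool_rot: [1.0, 0.015, -0.002, -0.012]
ft_force: [-0.1, -0.1, -0.2]
grip_width: 0.0601
```

Emit:
{"fn": "jog_arm", "kwargs": {"deltas": [[[6,-12,10,-1.3,0,1.4,60],[0,0,30,0,0,0,60],[0,0,20,0,0,0,60],[0,0,8,0,0,0,60],[0,0,0,0,0,0,60]]]}}

```text
clock: 10.9
eef_pos: [0.5486, 0.015, 0.0161]
tool_rot: [1.0, 0.011, -0.002, -0.006]
ft_force: [-0.3, -1.0, 0.0]
grip_width: 0.06
```

Emit:
{"fn": "jog_arm", "kwargs": {"deltas": [[[0,-18,0,-0.7,0,1,60],[0,0,0,0,0,0,60],[6,0,0,0,0,0,60],[6,0,0,0,0,0,60],[4,0,0,0,0,0,60]]]}}

```text
clock: 11.4
eef_pos: [0.5681, 0.0172, 0.0189]
tool_rot: [1.0, 0.012, 0.0, -0.005]
ft_force: [1.1, 0.2, -0.4]
grip_width: 0.0597
```

Emit:
{"fn": "jog_arm", "kwargs": {"deltas": [[[4,0,0,0,0,0,60],[4,0,0,0,0,0,60],[3,0,0,0,0,0,60]]]}}

```text
clock: 11.7
eef_pos: [0.5689, 0.0168, 0.0184]
tool_rot: [1.0, 0.012, -0.011, -0.005]
ft_force: [-5.8, -0.3, 5.7]
grip_width: 0.0598
```

Emit:
{"fn": "jog_arm", "kwargs": {"deltas": [[[5,0,0,0,0.5,0,60],[-6,0,0,0,0,0,60],[-10,0,0,0,0,0,60],[0,0,-40,0,0,0,60],[-20,0,-40,0,0,0,60]]]}}

```text
clock: 12.2
eef_pos: [0.5306, 0.0152, 0.0949]
tool_rot: [1.0, 0.013, -0.017, -0.004]
ft_force: [0.9, 0.3, 1.1]
grip_width: 0.0602
```

Emit:
{"fn": "jog_arm", "kwargs": {"deltas": [[[-40,0,-30,0,0,0,60],[-40,0,-30,0,0,0,60],[-40,0,0,0,0,0,60],[-40,0,0,0,0,0,60],[0,0,0,0,0,0,60]]]}}

```text
clock: 12.7
eef_pos: [0.3699, 0.0109, 0.1673]
tool_rot: [1.0, 0.013, -0.008, -0.004]
ft_force: [1.2, -0.4, -0.1]
grip_width: 0.0598
```

```bash
python3 - <<'E'
from h import *
o=get_obs();print(o['eef_pos'],o['ft_force'],o['joint_pos'])
a=camera('top')[:,:,::-1]
cv2.imwrite('pics/t3.png',cv2.resize(a[100:250,230:430],None,fx=4,fy=4,interpolation=cv2.INTER_CUBIC))
b=camera('wrist')[:,:,::-1];cv2.imwrite('pics/w4.png',b)
E
```

```text
[0.36993414 0.01091435 0.167306  ] [ 1.15504956 -0.42294404 -0.14877058] [ 0.02207662  0.04030504 -0.40524584  1.14112006  0.0090461   3.13780388]
```

View pics/t3.png

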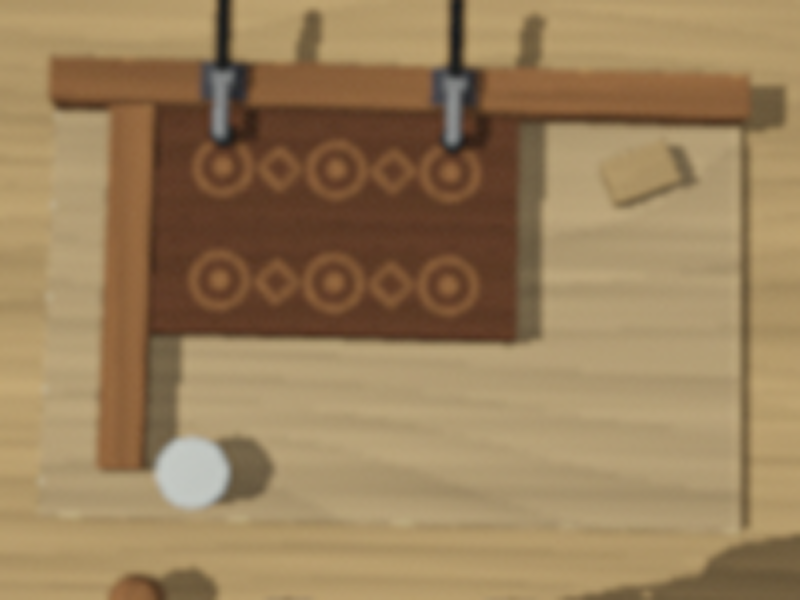

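View pics/w4.png

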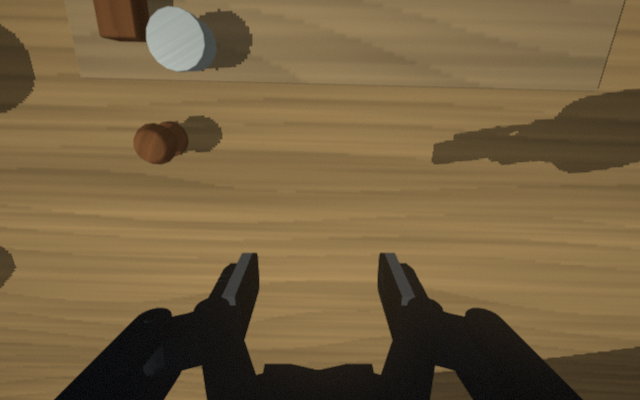

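The top view shows the loose plank seated in the corner, its right end in line with the clamped plank's and no gap visible. The bystanders are in place. I'll take one closer look to confirm the gaps.

Emit:
{"fn": "jog_arm", "kwargs": {"deltas": [[[40,0,0,0,0,0,60],[40,-10,0,0,0,0,60],[40,-10,0,0,0,0,60],[35,-10,0,0,0,0,60],[0,0,0,0,0,0,60]]]}}

```text
clock: 13.3
eef_pos: [0.5415, 0.0318, 0.1653]
tool_rot: [1.0, 0.024, -0.002, -0.011]
ft_force: [-0.3, -0.1, -0.0]
grip_width: 0.0602
```

```bash
python3 - <<'E'
from h import *
o=get_obs();print(o['eef_pos'],o['joint_pos'],o['ft_force'])
cv2.imwrite('pics/w5.png',camera('wrist')[:,:,::-1])
E
```

```text
[0.54149565 0.03184117 0.16527966] [ 4.65249185e-02  3.62287391e-01 -1.72542290e-03  1.20936147e+00
  2.18230233e-02  3.14059619e+00] [-0.29843422 -0.14150307 -0.00410132]
```

View pics/w5.png

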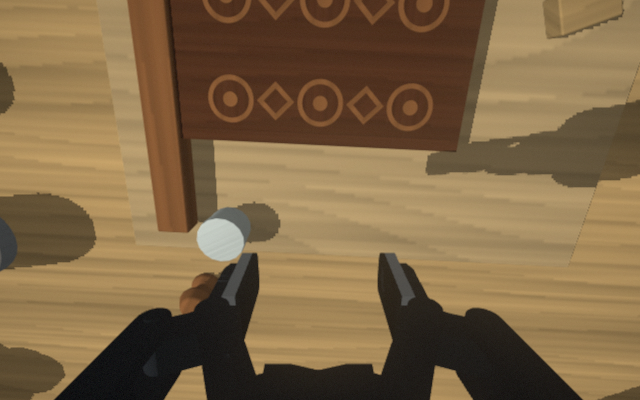

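```bash
python3 - <<'E'
import cv2
a=cv2.imread('pics/w5.png')[30:170,160:500]
a=cv2.convertScaleAbs(a,alpha=2.2)
cv2.imwrite('pics/w5c.png',cv2.resize(a,(800,330),interpolation=cv2.INTER_NEAREST))
E
```

```text
(no output)
```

View pics/w5c.png

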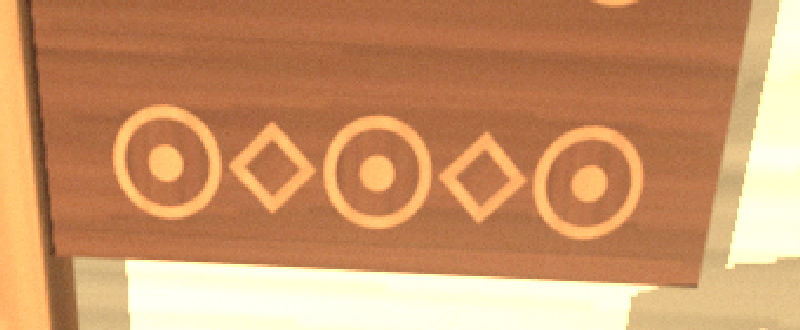

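The brightened crop shows no gap along the seam or at the stop; there is only the stop's thin shadow line at column 40, which continues along the clamped plank. The tool is clear of everything, so I'm handing in.

```bash
python3 -c "
from workcell import *
print(job_done(), get_obs()['clock'])"
```

```text
the job is handed in; nothing more can be done
the job is handed in; nothing more can be done
```

The loose plank is pushed home and the job is handed in. Its far edge lies against the clamped plank and its left end is against the end stop. Robot time was about 13.4 s of the 64 s allowed.

**How:** I pushed it away from the robot with the open fingertips until it closed up against the clamped plank. Then I pushed its right end left with shut fingers until it met the stop, and gave its near edge a last light press.

**Checks that agreed:**
- **At the stop:** the force rose to 14 N with no further movement.
- **Against the clamped plank:** the final press stopped at x = 0.569 m, against 0.570 m when the plank first seated.
- **Pictures:** the last top and wrist views show no visible gap at the seam or the stop, and the right ends line up. The bystanders in view look undisturbed, and the tool was clear of everything.

**What did not go as planned:**
- **First approach:** I had to back off and lower the fingers, because they came in too high.
- **Final press:** the last joint had reached the end of its range (3.14 rad). That press was therefore about 20 mm right of the plank's centre and turned about 1.4°. The last reading of that joint was 3.1406 rad against the stated 3.14. I took this as rounding, but I could not confirm it.
- **Gaps:** I judged these from the pictures and the contact forces and did not measure them to the millimetre.

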